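# Relieve a bench pressure pot and take off its unmarked cap

## Robot

A 6-joint arm with a two-finger parallel gripper is mounted at the origin on the work surface. World frame = base frame: x ahead of the robot, y to its left, z up, the work surface at z = 0. Lengths are in m, angles in rad, forces in N, time in s.
With the tool pointing down it reaches from about 0.25 to 0.775 m from the base axis. Payload 4 kg.
Tool frame: the origin (TCP) lies midway between the tips of the shut fingers; the grasp point (between the pads) lies 19 mm behind it; z points along the fingers, y is the line along which they close (so a half turn about z gives the same grasp; the last joint's range is limited). The gripper opens to 94 mm and grips with 3 to 60 N. Pads are 16 mm wide; open, the fingers measure 119 mm over their backs; the gripper's body (75 mm by 177 mm) begins 78 mm behind the grasp point.
Start: joints at [1.038, 0.087, 1.371, -0, 1.684, -0.103], TCP at [0.229, 0.5, 0.206] pointing down, gripper open.
Joint ranges: [-3.1, 3.1], [-0.76, 2.03], [0.27, 2.55], [-1.08, 4.22], [0.17, 2.65], [-2.57, 2.57]. Speed limits (rad/s): [2.79, 2.79, 3.14, 3.14, 3.14, 3.14].

## Interface

Orientations are given as [roll, pitch, yaw] about the fixed x, y, z axes, in that order (R = Rz(yaw) Ry(pitch) Rx(roll)).
In Python, from bench import robot gives the robot as it stands.
- The arm moves only by the tool servo_tool, never from a script. Its argument "moves" is a list of rows, each a list of 5 numbers: the shift along the tool's x, y, z in units of 25 mm (1.0 is 25 mm), then the turn about the tool's z in units of 6 degrees (1.0 is 6 degrees), then the closure, from 0 (fully open) to 1 (shut). In form: [[dx, dy, dz, yaw, gripper], ...]. A call has 1 to 10 rows; each row is the pose to reach, as a shift and turn from the pose commanded when the call began, along the tool's axes at that moment; what a row does not reach only later rows make up. A row lasts 1/12 s, in which the tool goes at most 41.7 mm and 7.16 degrees, less where a joint would pass 70% of its speed; a pose out of reach is approached as far as the arm can. A call with a gripper value outside its range is refused whole. The fingers move at their own pace and stop on an object; the grip force is fixed at half the most. Time passes only in rows, so rows that repeat a pose let the fingers close. It gives the time, the measured TCP pose, the force, the opening and the grip force at its end, in the units of the state.
- robot.get_obs(): the state, without advancing time (a new reading comes with each control period).
- robot.snapshot(name): name is "scene" or "top" or "wrist"; returns a dict with "image" (420x560x3 uint8, blue, green, red), "fx", "fy", "cx", "cy" (pixels), "eye" and "orientation" of the camera in the world; the wrist camera has in their place "T_tool_cam" (4x4, takes a point from camera to tool coordinates, whose origin is the TCP and whose axes are the flange's). Camera axes: x right, y down, z forward; pixel columns grow to the right and rows downward; lengths in m; the calibration is good to about 2 mm. A picture is of the moment at which its call begins: read the wrist's pose just before it. There is no depth.
- robot.close_job(): hands the job in; it is judged then, once.
The state is a dict: "time": time; "joint_positions": joint angles; "qvel": joint speeds; "joint_torque": joint torques, N m; "tool_pos": TCP position; "ee_rot": TCP orientation; "wrist_force": force on the tool from outside, world axes, zero at the start; "wrist_torque": the same for the moment, N m; "width": finger opening in m; "finger_force": force on a finger pad.
Only numpy, scipy, OpenCV 4.12 (cv2) and the standard library are available. Lean on these libraries where they do the work, as an engineer would, in place of code of your own. Each camera call takes 0.05 s, during which the arm holds its last target. There are 200 camera calls.

## Task

Make the pressure pot safe and open it. First turn the relief knob anticlockwise, a little at a time, until the gauge pointer stands on the mark tab, and leave it there; then take the cap off the pot - nobody knows which hand its thread is, so try it one way and then the other, turn it the way that gives as far as it goes, and never force it past a stop - and lift it straight up. Finish still gripping the cap, holding it level and still in the air above the pot, clear of it by a few centimetres, and leave the other things on the bench where they are.

Things in the scene. Friction and masses are not known exactly. Their poses are not given: they have to be found in the camera images.
- knob_grip (a point): Black bar knob standing on the end of a flat aluminium block (105 x 190 x 30 mm, fixed to the bench). The point is on the knob's vertical axis at the middle of the bar's grip height, 67.5 mm above the bench; x runs along the bar. The bar is 46 mm long, 13 mm thick, from 54 to 80 mm above the bench, on a disc 48 mm across. Grip the bar across its thickness from above.
- relief_knob (a joint): Angle of the relief knob, rad, anticlockwise seen from above is positive, range -3 to 3. It turns with slight friction (0.03 N m) and stays where it is left. The gauge pointer turns half as far as the knob, in the same sense. It starts between -2.2 and -1.2.
- pointer (a joint): Angle of the gauge pointer on its round white dial (90 mm across, on the same block, its centre 100 mm from the knob's axis, its face 37 mm above the bench; the dial's clear cover ends 44 mm above the bench), rad, anticlockwise from above is positive; equal to half the knob's angle.
- pointer_tip (a point): Tip of the thin black pointer, 36 mm from the dial's centre and 41 mm above the bench; x points outward along the pointer.
- mark_tab (a joint): Angle of the mark tab, measured on the dial like the pointer's angle (they are equal when pointer and tab are in line). It does not move; it lies 0.4 to 1.3 rad anticlockwise of the pointer's start.
- mark_tip (a point): Inner end of the mark tab, a small black block 14 x 6 mm on the dial's rim with a thin line inward; the point is 36 mm from the dial's centre and 41 mm above the bench, where the pointer's tip must stand.
- pot: Round aluminium pot fixed to the bench on a steel base disc (112 mm across, 8 mm thick): body 88 mm across up to 40 mm, collar 75 mm across (bore 63 mm) up to its rim 91 mm above the bench. Origin on its axis at bench height, z up.
- cap: Round steel cap, about 0.25 kg, seated in the pot's collar. Disc 60 mm across, its top 93 mm above the bench when seated, and on it an upright grip bar 52 mm long, 14 mm thick, 26 mm high. Origin on its axis at the disc's underside (85 mm above the bench when seated); x along the grip bar, z up. Below the disc a stem with a crossbar reaches 18.5 mm down and locks under ledges in the pot.
- cap_grip (a point): Middle of the cap's grip bar, 21 mm above the cap's origin, axes like the cap's. Turning takes under 0.3 N m. The wrong way a hard stop comes after 0.1 to 0.45 rad; the right way (either, equally likely) after 1.05 to 1.3 rad, and in the last 0.1 rad before that stop the cap lifts straight out (before, only 2.5 mm). Feel for the stops: 5 N m of twist counts as forcing it.
- bottle: Bystander: blue plastic bottle, 60 mm across, 150 mm tall, origin at its underside.
- parts_bin: Bystander: open yellow plastic bin 110 x 140 x 60 mm, origin at its underside.
- screwdriver: Bystander: screwdriver lying on the bench, origin at its underside.
- carton: Bystander: closed cardboard carton 100 x 120 x 70 mm, origin at its underside.
Things that resemble listed ones, but are neither listed nor needed, are in the scene too. What is shaped like the part that bears knob_grip but purple is not meant.

How it is judged:
On the way, in this order (a step that is already met when the one before it is completed fails the run):
1. the pointer stands on the mark tab while the cap is still seated (horizontal distance between pointer_tip and mark_tip below 0.0035 m and z of cap in the frame of pot below 0.095 m), for 0.3 s.
2. the cap is out of the pot's collar (z of cap in the frame of pot above 0.11 m), for 0.1 s.
At the end, for the whole second after the job is handed in: The gripper still holds the cap, level (within 0.3 rad) and still, above the pot (axes within 60 mm), its underside at least 40 mm higher than when seated (15 mm clear of the collar), nothing else carrying it; the pointer tip still stands within 3.5 mm of the mark tab's point (z of cap in the frame of pot above 0.125 m and horizontal distance between cap and pot below 0.06 m and angle between cap's own z axis and vertical below 0.3 rad and linear speed of cap below 0.05 m/s and contact force between the fingers and cap above 2 N and contact force between cap and pot below 0.2 N and horizontal distance between pointer_tip and mark_tip below 0.0035 m); the arm keeps its last pose, push and grip.
It fails at once if the bottle was disturbed (moved over 40 mm) (distance of bottle from where it was at the start of the episode above 0.04 m).
It fails at once if the parts bin was disturbed (moved over 40 mm) (distance of parts_bin from where it was at the start of the episode above 0.04 m).
It fails at once if the screwdriver was disturbed (moved over 40 mm) (distance of screwdriver from where it was at the start of the episode above 0.04 m).
It fails at once if the carton was disturbed (moved over 40 mm) (distance of carton from where it was at the start of the episode above 0.04 m).
It fails at once if the cap was forced against a stop or pulled while locked (over 250 N between cap and pot, about 5 N m of twist) (contact force between cap and pot above 250 N).
It also fails if it takes over 72 s, if anything falls off the work surface, if the arm or the gripper's body presses on something with over 40 N, if the wrist force passes 120 N, or if a joint passes its speed limit or range.

## Working session

There is one attempt and no reset: what is moved stays moved. The work goes in short steps, Python scripts to look and compute and a tool call to move; the robot and the scene stay as the last step left them, time stands still between calls to the robot, and variables do not carry over. Pictures are saved under pics/ and viewed, at most 10 in all, crops included, and the job is handed in when it is done.

Besides the shell and the picture viewer there is one more tool, called after "Request:" as name(argument=value, ...) on one line, values as JSON. servo_tool: Moves the arm, as the interface text tells. Its arguments: {"type":"object","properties":{"moves":{"type":"array"}},"required":["moves"]}

```bash
mkdir -p pics; cat > h.py <<'E'
import numpy as np,cv2
from scipy.spatial.transform import Rotation as R
from bench import robot
def cam(s,o=None):
    if 'T_tool_cam' in s:
        T=np.eye(4);T[:3,:3]=R.from_euler('xyz',o['ee_rot']).as_matrix() if len(np.ravel(o['ee_rot']))==3 else np.array(o['ee_rot']);T[:3,3]=o['tool_pos']
        T=T@np.array(s['T_tool_cam']);return T[:3,3],T[:3,:3]
    q=np.array(s['orientation'])
    M=q if q.shape==(3,3) else R.from_euler('xyz',q).as_matrix() if q.size==3 else R.from_quat(q).as_matrix()
    return np.array(s['eye']),M
def ray(s,c,uv,z):
    e,M=c;d=M@np.array([(uv[0]-s['cx'])/s['fx'],(uv[1]-s['cy'])/s['fy'],1]);return e+d*(z-e[2])/d[2]
def proj(s,c,p):
    e,M=c;q=M.T@(np.array(p)-e);return np.array([s['fx']*q[0]/q[2]+s['cx'],s['fy']*q[1]/q[2]+s['cy']])
E
python3 - <<'E'
from h import *
o=robot.get_obs();print(o)
for n in("scene","top","wrist"):
    s=robot.snapshot(n);cv2.imwrite(f'pics/{n}0.png',s['image']);print({k:v for k,v in s.items() if k!='image'})
    np.save(f'pics/{n}0.npy',s,allow_pickle=True)
E
```

```text
{'time': 0.0, 'joint_positions': array([ 1.03789484e+00,  8.79723510e-02,  1.37228833e+00, -1.51290600e-05,
        1.68357205e+00, -1.03094117e-01]), 'qvel': array([ 4.49147985e-04,  1.14971448e-05,  9.89488411e-04, -1.56693283e-03,
        1.96316643e-04, -1.10808317e-03]), 'joint_torque': array([-4.22689970e-05, -3.40190077e+01, -3.02425575e+01,  7.16519728e-02,
        3.30269441e-02, -1.80573725e-04]), 'tool_pos': array([0.22890463, 0.4994909 , 0.2042774 ]), 'ee_rot': array([-3.13936292e+00, -2.15573020e-04,  2.71178336e+00]), 'wrist_force': array([-0.31360646,  0.06978716, -0.57433106]), 'wrist_torque': array([ 0.01791685,  0.05473884, -0.01810522]), 'finger_force': 0.0, 'width': 0.09396574868402927}
{'fx': 428.15448532848643, 'fy': 428.15448532848643, 'cx': 280.80269804242965, 'cy': 210.44503262721702, 'eye': array([1.31748996, 0.74256698, 0.82942919]), 'orientation': array([-2.182811  , -0.00684267,  2.36068143])}
{'fx': 428.8979206284002, 'fy': 428.8979206284002, 'cx': 272.9940726177618, 'cy': 212.2156334859527, 'eye': array([0.52546221, 0.01262271, 1.2271712 ]), 'orientation': array([-3.05402309,  0.01293162, -1.56166271])}
{'fx': 354.3232734574188, 'fy': 354.3232734574188, 'cx': 284.1582098563626, 'cy': 207.3788697881791, 'T_tool_cam': array([[-1.52637434e-04, -9.71240984e-01, -2.38098569e-01,
         6.75097578e-02],
       [ 9.99999981e-01, -1.76402859e-04,  7.85063734e-05,
        -1.82585609e-03],
       [-1.18249875e-04, -2.38098552e-01,  9.71240992e-01,
        -1.78463419e-01],
       [ 0.00000000e+00,  0.00000000e+00,  0.00000000e+00,
         1.00000000e+00]])}
```

View pics/top0.png

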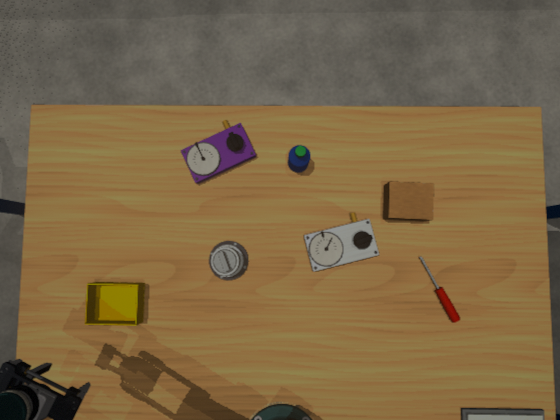

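View pics/scene0.png

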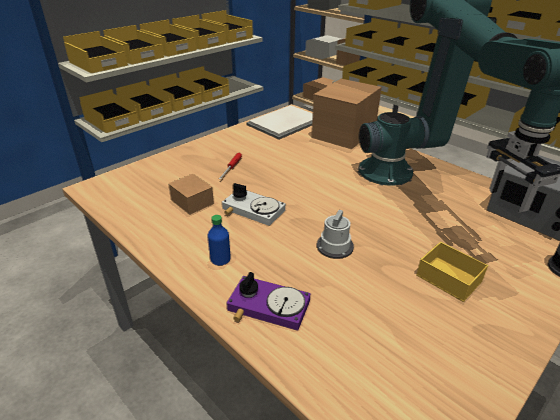

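The top view has two gauge blocks: a purple one at (218,153) and an aluminium one at (341,245) with its knob at (362,240) and dial at (326,249). The aluminium one fits, because purple is excluded. The pot and cap are at (228,260). I'll confirm in an enlarged crop and measure.

```bash
python3 - <<'E'
from h import *
s=np.load('pics/top0.npy',allow_pickle=True).item();c=cam(s)
im=s['image']
cr=cv2.resize(im[205:290,200:400],None,fx=4,fy=4,interpolation=cv2.INTER_CUBIC);cv2.imwrite('pics/crop1.png',cr)
for n,uv,z in [('knob',(362,240),.067),('dial',(326,249),.037),('cap',(227,261),.1)]:print(n,ray(s,c,uv,z))
E
```

```text
knob [ 0.55399315 -0.21184118  0.067     ]
dial [ 0.52905163 -0.11830095  0.037     ]
cap [0.49522861 0.14725569 0.1       ]
```

View pics/crop1.png

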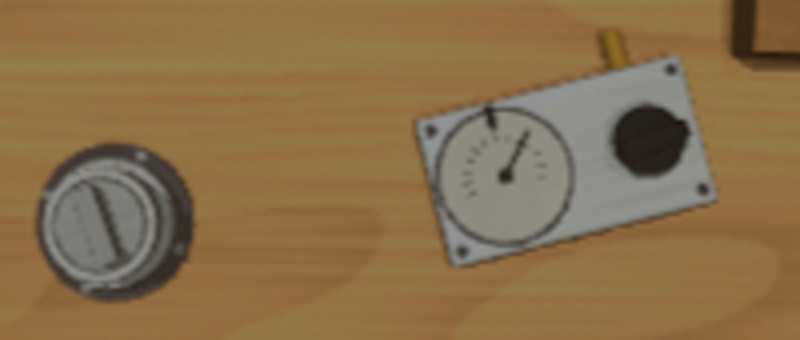

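The crop confirms the aluminium block. Its dial centre is at crop (506,176), the pointer tip at (527,132), the mark at (490,115) and the knob at (648,140), so the pointer needs about 0.7 rad anticlockwise. I'll move so the wrist camera looks down on it.

Request:
servo_tool(moves=[[-26.2, -18.8, 0, 0, 0], [-26.2, -18.8, 0, 0, 0], [-26.2, -18.8, 0, 0, 0], [-26.2, -18.8, 0, 0, 0], [-26.2, -18.8, 0, 0, 0], [-26.2, -18.8, 0, 0, 0], [-26.2, -18.8, 0, 0, 0], [-26.2, -18.8, 0, 0, 0], [-26.2, -18.8, 0, 0, 0], [-26.2, -18.8, 0, 0, 0]])

```text
time: 0.98
tool_pos: [0.4361, 0.1361, 0.2054]
ee_rot: [3.141, -0.0, 2.712]
wrist_force: [0.4, -0.3, 0.4]
width: 0.0938
finger_force: 0.0
```

Request:
servo_tool(moves=[[-12.2, -8.6, 0, 0, 0], [-12.2, -8.6, 0, 0, 0], [-12.2, -8.6, 0, 0, 0], [-12.2, -8.6, 0, 0, 0], [-12.2, -8.6, 0, 0, 0], [-12.2, -8.6, 0, 0, 0], [-12.2, -8.6, 0, 0, 0], [-12.2, -8.6, 0, 0, 0], [-12.2, -8.6, 0, 0, 0], [-12.2, -8.6, 0, 0, 0]])

```text
time: 1.82
tool_pos: [0.6247, -0.1911, 0.2012]
ee_rot: [-3.139, -0.003, 2.705]
wrist_force: [-1.2, 0.8, -0.2]
width: 0.0942
finger_force: 0.0
```

```bash
python3 - <<'E'
from h import *
o=robot.get_obs();s=robot.snapshot("wrist");c=cam(s,o)
np.save('pics/w1.npy',[s,o],allow_pickle=True)
print(o['tool_pos'],o['ee_rot'],o['joint_positions'])
im=s['image'].copy();cv2.imwrite('pics/w1.png',im)
for p in [(.554,-.212,.08),(.529,-.118,.037)]:print(proj(s,c,p))
E
```

```text
[ 0.62472539 -0.19106533  0.20121912] [-3.13885292e+00 -2.82430809e-03  2.70531392e+00] [-0.38216063  0.323649    1.10020508 -0.00261225  1.72070643 -1.5170684 ]
[227.88795474 136.12356015]
[315.02913329  64.10331893]
```

View pics/w1.png

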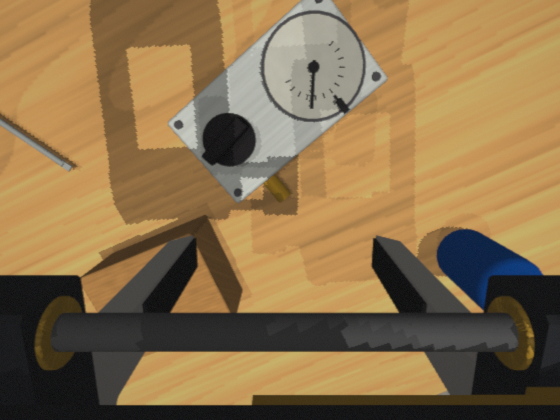

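The wrist view shows the dial centre at (314,67), the pointer tip at (312,107), the mark at (341,103) and the knob at (229,138). The bar end is at about (209,160). I'll enlarge it with the contrast stretched.

```bash
python3 - <<'E'
from h import *
s,o=np.load('pics/w1.npy',allow_pickle=True)
im=s['image']
a=np.clip(im[90:190,170:290].astype(float)*4,0,255).astype(np.uint8)
b=im[20:120,255:375]
cv2.imwrite('pics/c2.png',cv2.resize(np.hstack([a,b]),None,fx=3.3,fy=5*.66,interpolation=cv2.INTER_CUBIC))
E
```

```text
(no output)
```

View pics/c2.png

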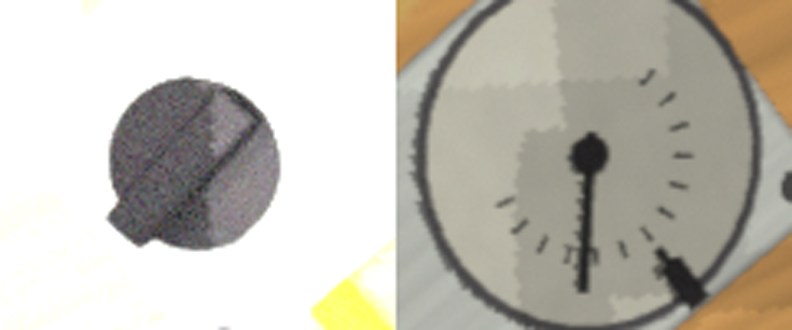

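```bash
python3 - <<'E'
from h import *
s,o=np.load('pics/w1.npy',allow_pickle=True);c=cam(s,o)
P=lambda x,y,z:ray(s,c,(170+x/3.3,90+y/3.3),z)
a=P(123,230,.08);b=P(241,106,.08);print('bar',a,b,(a+b)/2,np.linalg.norm(a-b),np.degrees(np.arctan2(*(a-b)[1::-1])))
w=np.linalg.norm(P(107,215,.08)-P(140,245,.08));print('w',w)
D=lambda x,y,z:ray(s,c,(255+x/3.3,20+y/3.3),z)
d=D(194,154,.041);t=D(187,290,.041);m=D(288,278,.041);m2=D(264,250,.039)
print(d,d-(a+b)/2,np.linalg.norm((d-(a+b)/2)[:2]))
for q in(t,m,m2):v=q-d;print(np.linalg.norm(v),np.degrees(np.arctan2(v[1],v[0])))
# dial circle centre
E
```

```text
bar [ 0.56402376 -0.23668257  0.08      ] [ 0.54920023 -0.19553636  0.08      ] [ 0.55661199 -0.21610947  0.08      ] 0.04373497123706397 -70.18770019032794
w 0.011101448521967292
[ 0.53090333 -0.12041678  0.041     ] [-0.02570867  0.09569269 -0.039     ] 0.09908595276410213
0.03565716018135942 -27.018276854192692
0.042066241980018355 14.581547990289383
0.03203492855335359 14.04706091740873
```

Request:
servo_tool(moves=[[2.04, -2.06, 3.2, 7.5, 0], [2.04, -2.06, 3.2, 7.5, 0], [2.04, -2.06, 3.2, 7.5, 0], [2.04, -2.06, 3.2, 7.5, 0], [2.04, -2.06, 3.2, 7.5, 0], [2.04, -2.06, 3.2, 7.5, 0], [2.04, -2.06, 3.2, 7.5, 0], [2.04, -2.06, 3.2, 7.5, 0], [2.04, -2.06, 3.2, 7.5, 0]])

```text
time: 2.62
tool_pos: [0.5553, -0.2089, 0.1258]
ee_rot: [3.141, -0.0, 1.929]
wrist_force: [-0.0, 0.3, -0.0]
width: 0.0943
finger_force: 0.0
```

```bash
python3 - <<'E'
from h import *
o=robot.get_obs();s=robot.snapshot("wrist");c=cam(s,o)
np.save('pics/w2.npy',[s,o],allow_pickle=True)
print(o['tool_pos'],o['ee_rot'],o['joint_positions'])
im=s['image'];im=np.clip(im*1.0,0,255);cv2.imwrite('pics/w2.png',im)
E
```

```text
[ 0.55529822 -0.20890147  0.12575579] [ 3.14124700e+00 -2.06023336e-04  1.92866449e+00] [-4.55597877e-01  2.10692944e-01  1.38936580e+00  3.92878172e-04
  1.54144617e+00 -8.13477516e-01][ WARN:0@1.604] global loadsave.cpp:1063 imwrite_ Unsupported depth image for selected encoder is fallbacked to CV_8U.
```

View pics/w2.png

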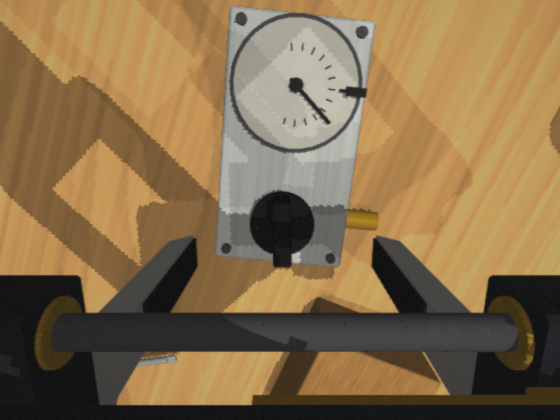

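```bash
python3 - <<'E'
from h import *
s,o=np.load('pics/w2.npy',allow_pickle=True);c=cam(s,o)
# disc + bar silhouettes
g=cv2.cvtColor(s['image'],cv2.COLOR_BGR2GRAY)
for r in(250,256,260,264,267,270):
    x=np.where(g[r,255:310]<28)[0]+255;print(r,x.min() if len(x) else 0,x.max() if len(x) else 0)
for r in (196,205,215,225,235):print(r,g[r,262:306:2])
d=ray(s,c,(296,85),.041);
for uv in((329,123),(356,92)):
    v=ray(s,c,uv,.041)-d;print(np.linalg.norm(v),np.degrees(np.arctan2(v[1],v[0])))
k=np.array([.5565,-.2145])
print('dial',d, 'end', ray(s,c,(283,266),.08),'tcp',o['tool_pos'], 'proj knob from w1',proj(s,c,(.5566,-.2161,.08)))
E
```

```text
250 267 291
256 274 289
260 274 286
264 274 280
267 0 0
270 0 0
196 [ 91  50  20  24  30  26  16  17  18  19  17  16  19  19  28  31  27  25
  58 122 151 152]
205 [27 29 28 18 21 19 28 25 28 27 25 26 27 29 23 29 29 25 30 27 32 28]
215 [28 27 24 15 18 21 25 25 24 26 28 30 29 29 22 28 29 26 25 28 28 28]
225 [19 21 24 22 20 19 18 22 19 17 17 20 21 16 21 19 19 17 21 17 23 17]
235 [19 19 15 25 21 17 15 23 18 19 22 19 20 17 18 24 20 18 19 22 22 23]
0.03547854216474981 -26.80096668999099
0.04281288939399234 14.18810685225578
dial [ 0.53089918 -0.12093763  0.041     ] end [ 0.56441301 -0.23682923  0.08      ] tcp [ 0.55529822 -0.20890147  0.12575579] proj knob from w1 [282.88323027 234.90844725]
```

Request:
servo_tool(moves=[[-0.27, -0.04, 1.4, 0, 0], [-0.27, -0.04, 2.7, 0, 0], [-0.27, -0.04, 2.7, 0, 0.5], [-0.27, -0.04, 2.7, 0, 0.7], [-0.27, -0.04, 2.7, 0, 1], [-0.27, -0.04, 2.7, 0, 1], [-0.27, -0.04, 2.7, 0, 1], [-0.27, -0.04, 2.7, 0, 1], [-0.27, -0.04, 2.7, 0, 1], [-0.27, -0.04, 2.7, 0, 1]])

```text
time: 3.5
tool_pos: [0.5574, -0.2168, 0.0587]
ee_rot: [3.141, 0.001, 1.927]
wrist_force: [0.4, -0.5, -1.0]
width: 0.0442
finger_force: 0.0
```

Request:
servo_tool(moves=[[0, 0, 0, 0, 1], [0, 0, 0, 0, 1], [0, 0, 0, 0, 1], [0, 0, 0, 0, 1], [0, 0, 0, 0, 1], [0, 0, 0, 0, 1], [0, 0, 0, 0, 1], [0, 0, 0, 0, 1]])

```text
time: 4.17
tool_pos: [0.5563, -0.2168, 0.0579]
ee_rot: [-3.14, -0.0, 1.926]
wrist_force: [-2.7, -0.6, 0.7]
width: 0.0129
finger_force: 30.0
```

Request:
servo_tool(moves=[[0, 0, 0, -1, 1], [0, 0, 0, -2, 1], [0, 0, 0, -3, 1], [0, 0, 0, -4, 1], [0, 0, 0, -5, 1], [0, 0, 0, -6, 1], [0, 0, 0, -7, 1], [0, 0, 0, -8, 1], [0, 0, 0, -9, 1], [0, 0, 0, -10, 1]])

```text
time: 5.0
tool_pos: [0.5573, -0.2156, 0.0579]
ee_rot: [3.139, 0.0, 2.979]
wrist_force: [-0.3, 3.0, -0.1]
width: 0.0128
finger_force: 30.0
```

Request:
servo_tool(moves=[[0, 0, 0, -1, 1], [0, 0, 0, -2, 1], [0, 0, 0, -2, 1], [0, 0, 0, -2, 1]])

```text
time: 5.33
tool_pos: [0.5573, -0.2153, 0.0579]
ee_rot: [3.139, 0.001, -3.102]
wrist_force: [-0.3, 3.9, 1.0]
width: 0.0129
finger_force: 30.0
```

```bash
python3 - <<'E'
from h import *
o=robot.get_obs();s=robot.snapshot("wrist");c=cam(s,o)
np.save('pics/w3.npy',[s,o],allow_pickle=True)
print(o['tool_pos'],o['ee_rot'],o['wrist_force'],o['width'])
d=np.array([.5305,-.1205,.041])
print('dial',proj(s,c,d),'markpt',proj(s,c,d+.036*np.array([np.cos(.249),np.sin(.249),0])))
cv2.imwrite('pics/w3.png',s['image'])
E
```

```text
[ 0.55733251 -0.21526982  0.05786409] [ 3.13902149e+00  6.75062003e-04 -3.10228161e+00] [-0.32051021  3.94733451  0.96705351] 0.012934691649467984
dial [456.88201232 202.92385957] markpt [462.63298236 261.0322493 ]
```

View pics/w3.png

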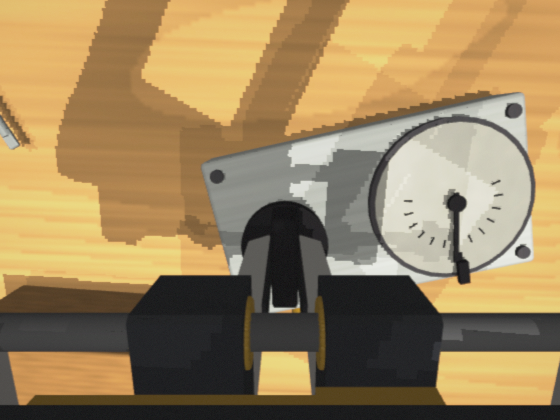

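The dial centre is at (457,203), the pointer tip at (457,258) and the tab at (463,271), so a few degrees of pointer remain. I'll refine this from the pixels.

```bash
cat > ang.py <<'E'
from h import *
def ang(s,c):
    g=cv2.cvtColor(s['image'],cv2.COLOR_BGR2GRAY)
    def line(r0,r1,z,x0,x1):
        P=[]
        for r in range(r0,r1):
            w=np.clip(90-g[r,x0:x1].astype(float),0,None)
            if w.sum()>30:P.append(ray(s,c,((w*np.arange(x0,x1)).sum()/w.sum(),r),z))
        return np.array(P)
    return line
def go(s,o,x0=447,x1=475):
    c=cam(s,o);L=ang(s,c)
    d=ray(s,c,(456.9,203),.041)
    for n,P in(('ptr',L(214,252,.041,x0,x1)),('tab',L(266,279,.041,x0,x1))):
        m=P.mean(0);v=m-d;u=np.linalg.svd(P-m)[2][0];u*=np.sign(u@v)
        print(n,len(P),np.linalg.norm(v),np.degrees(np.arctan2(v[1],v[0])),'linefit',np.degrees(np.arctan2(u[1],u[0])))
E
python3 - <<'E'
from ang import *
s,o=np.load('pics/w3.npy',allow_pickle=True)
go(s,o)
g=cv2.cvtColor(s['image'],cv2.COLOR_BGR2GRAY)
for r in(195,203,211,230,250,256,260,264,270,276):print(r,g[r,446:476])
print(g[190:216,457])
E
```

```text
ptr 38 0.017604967188025587 6.098222825351466 linefit 8.4722404833731
tab 13 0.04290011562206228 12.962991932103227 linefit 12.607596048681499
195 [137 120 110 109 103  87  59  35  27  32  30  35  40  74 130 171 195 204
 212 217 223 224 224 224 225 225 225 226 226 226]
203 [ 93  46  25  33  42  41  42  39  40  39  39  40  40  41  39  42  42  41
  42  57 128 198 223 224 225 225 225 224 224 225]
211 [212 204 169 120 108  99  83  58  40  38  43  41  49  73 106 136 174 212
 223 224 224 224 224 225 225 225 225 225 225 224]
230 [191 198 187 142 134 125 103  74  39  41  41  43  77 154 215 224 225 224
 224 223 223 222 222 222 221 216 204 204 205 204]
250 [190 189 169 122 109 108 104  83  41  37  41  46  86 147 189 201 202 203
 202 202 202 203 203 203 204 204 204 204 204 204]
256 [204 198 172 129 122 120 105  61  34  37  39  38  36  38  38  53 118 171
 185 199 204 205 205 205 204 205 204 205 205 204]
260 [205 201 198 197 175 129 107  66  36  37  36  35  33  28  26  23  25  26
  27  35  74 136 187 203 204 205 204 203 203 203]
264 [205 206 205 205 205 204 201 177 124  90  46  19  26  36  37  38  38  38
  39  37  39  45  89 156 198 203 203 205 204 204]
270 [204 204 205 204 204 202 178 126 108 100  76  31  22  31  38  39  39  38
  36  39  38  37  42  60  80  83  85  87  90 100]
276 [ 99 102 106 109 112 117 129 134 135 134 124  90  36  25  32  39  39  38
  39  35  39  36  40  72 139 186 190 191 190 190]
[214 200 122  52  41  35  38  43  42  43  41  41  43  40  40  41  42  42
  41  41  42  41  42  43  44  45]
```

Request:
servo_tool(moves=[[0, 0, 0, -0.8, 1], [0, 0, 0, -1.6, 1], [0, 0, 0, -1.6, 1], [0, 0, 0, -1.6, 1]])

```text
time: 5.72
tool_pos: [0.5573, -0.215, 0.0579]
ee_rot: [3.139, 0.001, -2.934]
wrist_force: [0.3, 5.5, 1.1]
width: 0.0128
finger_force: 30.0
```

```bash
python3 - <<'E'
from h import *
o=robot.get_obs();s=robot.snapshot("wrist");c=cam(s,o)
np.save('pics/w4.npy',[s,o],allow_pickle=True)
print(o['tool_pos'],o['ee_rot'],o['wrist_force'],o['width'])
d=np.array([.5305,-.1205,.041]);p=proj(s,c,d);print(p)
x,y=np.int32(p);cv2.imwrite('pics/w4.png',cv2.resize(s['image'][y-60:y+90,x-80:x+80],None,fx=4,fy=4,interpolation=cv2.INTER_CUBIC));print(x-80,y-60)
E
```

```text
[ 0.557286   -0.21502984  0.05787095] [ 3.13870111e+00  1.10094809e-03 -2.93400170e+00] [0.34088433 5.49620041 1.09804238] 0.012790085790410521
[457.42785796 231.08994081]
377 171
```

View pics/w4.png

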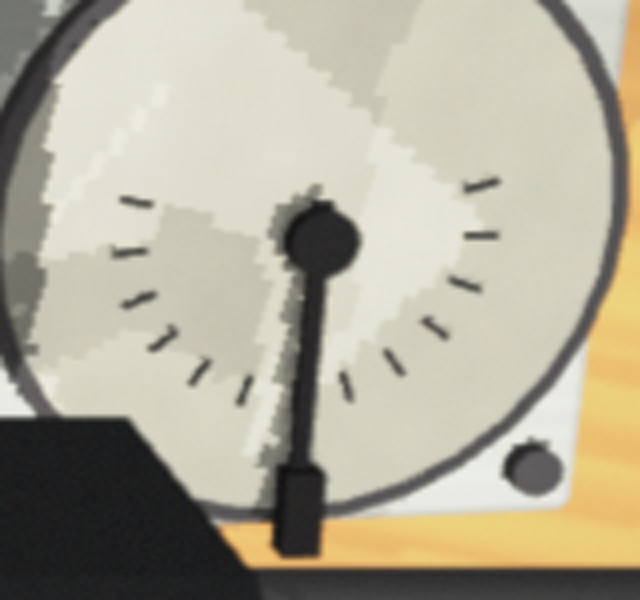

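The pointer is in line with the tab to within about 1 degree (hub at crop (321,240), pointer meeting the tab at (302,460)). I'll release and rise.

Request:
servo_tool(moves=[[0, 0, 0, 0, 1], [0, 0, 0, 0, 1], [0, 0, 0, 0, 1], [0, 0, 0, 0, 1], [0, 0, 0, 0, 0.8], [0, 0, 0, 0, 0], [0, 0, 0, 0, 0], [0, 0, 0, 0, 0], [0, 0, 0, 0, 0], [0, 0, 0, 0, 0]])

```text
time: 6.6
tool_pos: [0.557, -0.217, 0.058]
ee_rot: [-3.141, 0.0, -2.933]
wrist_force: [0.6, 0.0, -0.2]
width: 0.0485
finger_force: 0.0
```

Request:
servo_tool(moves=[[0, 0, -0.5, 0, 0], [0, 0, -2, 0, 0], [0, 0, -3.5, 0, 0], [0, 0, -5, 0, 0], [0, 0, -5, 0, 0], [0, 0, -5, 0, 0]])

```text
time: 7.1
tool_pos: [0.5588, -0.2176, 0.1881]
ee_rot: [-3.136, 0.007, -2.933]
wrist_force: [1.2, 0.1, -0.7]
width: 0.0887
finger_force: 0.0
```

```bash
python3 - <<'E'
from h import *
o=robot.get_obs();s=robot.snapshot("wrist");c=cam(s,o)
np.save('pics/w5.npy',[s,o],allow_pickle=True)
print(o['tool_pos'],o['ee_rot'],o['joint_positions'])
d=np.array([.5305,-.1205,.041]);p=proj(s,c,d);print(p)
# pot from initial top: disc/collar in crop
t=np.load('pics/top0.npy',allow_pickle=True).item();ct=cam(t)
C=lambda x,y,z:ray(t,ct,(200+x/4,205+y/4),z)
print('cap disc',C(99,221,.093),'bar ends',C(90,183,.119),C(125,263,.119))
x,y=np.int32(p);a=cv2.resize(s['image'][max(y-50,0):y+60,x-60:x+60],None,fx=4,fy=4,interpolation=cv2.INTER_CUBIC)
cv2.imwrite('pics/w5.png',a)
E
```

```text
[ 0.55881042 -0.21764352  0.18805484] [-3.13598509  0.00697709 -2.93271592] [-4.65911429e-01  1.94890005e-01  1.28403811e+00 -1.99443421e-05
  1.65371336e+00 -2.24556667e+00]
[395.80192092 187.14743188]
cap disc [0.49694699 0.15406021 0.093     ] bar ends [0.52188392 0.15708807 0.119     ] [0.47097447 0.13360279 0.119     ]
```

View pics/w5.png

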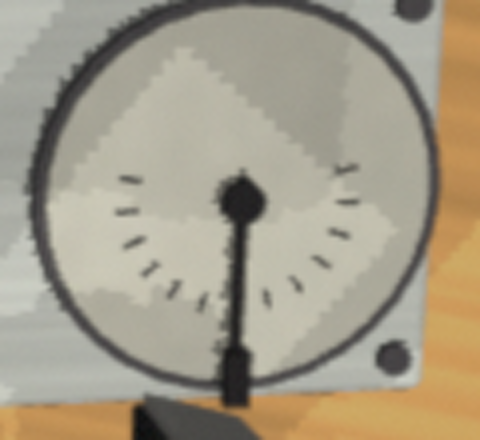

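Request:
servo_tool(moves=[[-1.75, 15, 0, -2.1, 0], [-1.75, 15, 0, -2.1, 0], [-1.75, 15, 0, -2.1, 0], [-1.75, 15, 0, -2.1, 0], [-1.75, 15, 0, -2.1, 0], [-1.75, 15, 0, -2.1, 0], [-1.75, 15, 0, -2.1, 0], [-1.75, 15, 0, -2.1, 0], [-1.75, 15, 0, -2.1, 0], [-1.75, 15, 0, -2.1, 0]])

```text
time: 7.98
tool_pos: [0.5193, 0.1656, 0.1807]
ee_rot: [3.137, -0.003, -2.705]
wrist_force: [0.5, 0.1, 0.5]
width: 0.0936
finger_force: 0.0
```

Request:
servo_tool(moves=[[0, 0, 0, 0, 0], [0, 0, 0, 0, 0], [0, 0, 0, 0, 0]])

```text
time: 8.23
tool_pos: [0.5218, 0.1578, 0.182]
ee_rot: [-3.141, -0.002, -2.714]
wrist_force: [-0.9, 0.5, -0.8]
width: 0.0939
finger_force: 0.0
```

```bash
python3 - <<'E'
from h import *
o=robot.get_obs();s=robot.snapshot("wrist");c=cam(s,o)
np.save('pics/w6.npy',[s,o],allow_pickle=True)
print(o['tool_pos'],o['ee_rot'],o['joint_positions'])
p=proj(s,c,(.4965,.147,.1));print(p)
x,y=np.int32(p);x0,y0=x-90,max(y-80,0);print(x0,y0)
cv2.imwrite('pics/w6.png',cv2.resize(s['image'][y0:y0+140,x0:x0+180],None,fx=4,fy=4,interpolation=cv2.INTER_CUBIC))
E
```

```text
[0.52177974 0.15775022 0.18195155] [-3.14140829e+00 -2.05089299e-03 -2.71446385e+00] [ 1.90000743e-01  8.36238740e-02  1.42102858e+00 -6.62522337e-04
  1.63889038e+00 -1.80796901e+00]
[287.9183656  178.76412241]
197 98
```

View pics/w6.png

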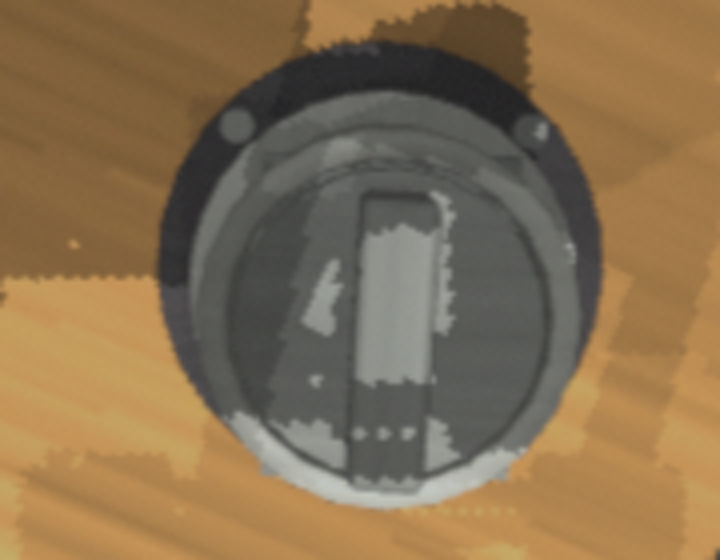

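The cap bar's top face runs from crop (400,206) to (387,480), which is nearly in line with the tool. I'll compute its pose.

```bash
python3 - <<'E'
from h import *
s,o=np.load('pics/w6.npy',allow_pickle=True);c=cam(s,o)
C=lambda x,y,z:ray(s,c,(197+x/4,98+y/4),z)
a=C(400,206,.119);b=C(387,482,.119);m=(a+b)/2
print(a,b,m,np.linalg.norm(a-b),np.degrees(np.arctan2(*(a-b)[1::-1])))
print('disc',C(389,(158+477)/2,.093),'diam',np.linalg.norm(C(228,315,.093)-C(549,315,.093)),'base',C(380,262,.008))
yaw=o['ee_rot'][2];print('yaw',np.degrees(yaw))
X=np.array([np.cos(yaw),np.sin(yaw)]);Y=np.array([np.sin(yaw),-np.cos(yaw)])
d=(m-o['tool_pos'])[:2];print('units',d@X/.025,d@Y/.025)
E
```

```text
[0.47317317 0.1428608  0.119     ] [0.5178972 0.1611382 0.119    ] [0.49553518 0.1519995  0.119     ] 0.04831461659897946 -157.77160149900723
disc [0.49451595 0.15146561 0.093     ] diam 0.06107301734981942 base [0.49382243 0.15118339 0.008     ]
yaw -155.5273224463413
units 1.0507600215253214 0.2255192404845704
```

Request:
servo_tool(moves=[[1.07, 0.22, 1, 0.37, 0], [1.07, 0.22, 2.2, 0.37, 0], [1.07, 0.22, 3.4, 0.37, 0], [1.07, 0.22, 3.4, 0.37, 0], [1.07, 0.22, 3.4, 0.37, 1], [1.07, 0.22, 3.4, 0.37, 1], [1.07, 0.22, 3.4, 0.37, 1], [1.07, 0.22, 3.4, 0.37, 1], [1.07, 0.22, 3.4, 0.37, 1], [1.07, 0.22, 3.4, 0.37, 1]])

```text
time: 9.12
tool_pos: [0.4961, 0.1533, 0.0992]
ee_rot: [-3.141, 0.002, -2.751]
wrist_force: [0.3, -0.5, -0.1]
width: 0.0573
finger_force: 0.0
```

Request:
servo_tool(moves=[[0, 0, 0, 0, 1], [0, 0, 0, 0, 1], [0, 0, 0, 0, 1], [0, 0, 0, 0, 1], [0, 0, 0, 0, 1], [0, 0, 0, 0, 1], [0, 0, 0, 0, 1], [0, 0, 0, 0, 1], [0, 0, 0, 0, 1]])

```text
time: 9.87
tool_pos: [0.4952, 0.1533, 0.0979]
ee_rot: [3.141, -0.0, -2.751]
wrist_force: [-0.7, 0.2, -0.5]
width: 0.0135
finger_force: 30.0
```

```bash
cat >o.py <<'E'
from h import *
o=robot.get_obs()
for k in('time','tool_pos','ee_rot','wrist_force','wrist_torque','width','finger_force'):print(k,np.round(o[k],4))
print('yawdeg',np.degrees(o['ee_rot'][2]),'j6',o['joint_positions'][5])
E
python3 o.py
```

```text
time 9.8667
tool_pos [0.4952 0.1533 0.0979]
ee_rot [ 3.1412e+00 -1.0000e-04 -2.7513e+00]
wrist_force [-0.7117  0.1854 -0.5137]
wrist_torque [0.1849 0.0695 0.025 ]
width 0.0135
finger_force 29.9862
yawdeg -157.63728406531203 j6 -1.7706171528054686
```

Request:
servo_tool(moves=[[0, 0, 0, 0.25, 1], [0, 0, 0, 0.5, 1], [0, 0, 0, 0.75, 1], [0, 0, 0, 1, 1], [0, 0, 0, 1, 1]])

```text
time: 10.28
tool_pos: [0.4954, 0.153, 0.098]
ee_rot: [-3.141, 0.0, -2.857]
wrist_force: [-0.0, -0.2, -0.6]
width: 0.0137
finger_force: 30.0
```

```bash
python3 o.py
```

```text
time 10.2833
tool_pos [0.4954 0.153  0.098 ]
ee_rot [-3.1415  0.     -2.8567]
wrist_force [-0.0287 -0.1636 -0.5763]
wrist_torque [ 0.0942  0.0374 -0.0232]
width 0.0137
finger_force 29.9801
yawdeg -163.67435314189754 j6 -1.6653833226065216
```

Request:
servo_tool(moves=[[0, 0, 0, 0.3, 1], [0, 0, 0, 0.6, 1], [0, 0, 0, 0.9, 1], [0, 0, 0, 1.2, 1], [0, 0, 0, 1.2, 1]])

```text
time: 10.7
tool_pos: [0.4953, 0.1531, 0.0979]
ee_rot: [-3.142, -0.0, -2.982]
wrist_force: [-0.2, -0.2, -0.0]
width: 0.0136
finger_force: 30.0
```

```bash
python3 o.py|egrep 'torque|width|yawd'
```

```text
wrist_torque [-0.0186  0.017  -0.013 ]
width 0.0136
yawdeg -170.84226799907637 j6 -1.5402666369382103
```

Request:
servo_tool(moves=[[0, 0, 0, 0.3, 1], [0, 0, 0, 0.6, 1], [0, 0, 0, 0.9, 1], [0, 0, 0, 1.2, 1], [0, 0, 0, 1.2, 1]])

```text
time: 11.12
tool_pos: [0.4953, 0.1531, 0.0979]
ee_rot: [-3.142, -0.0, -3.107]
wrist_force: [0.4, 0.3, -0.0]
width: 0.0137
finger_force: 30.0
```

```bash
python3 o.py|egrep 'torque|width|yawd'
```

```text
wrist_torque [ 0.0254 -0.0296 -0.0551]
width 0.0137
yawdeg -178.01104490906448 j6 -1.415144883760929
```

Request:
servo_tool(moves=[[0, 0, 0, 0.3, 1], [0, 0, 0, 0.6, 1], [0, 0, 0, 0.9, 1], [0, 0, 0, 1.2, 1], [0, 0, 0, 1.2, 1]])

```text
time: 11.53
tool_pos: [0.4954, 0.1531, 0.098]
ee_rot: [-3.142, 0.0, 3.051]
wrist_force: [0.3, 0.2, -0.4]
width: 0.0139
finger_force: 30.0
```

```bash
python3 o.py|egrep 'torque|width|yawd'
```

```text
wrist_torque [-0.0292 -0.0026  0.0298]
width 0.0139
yawdeg 174.81072895021794 j6 -1.2898698088481482
```

Request:
servo_tool(moves=[[0, 0, 0, 0.5, 1], [0, 0, 0, 1, 1], [0, 0, 0, 1.5, 1], [0, 0, 0, 2, 1], [0, 0, 0, 2.5, 1], [0, 0, 0, 3, 1], [0, 0, 0, 3.5, 1], [0, 0, 0, 4, 1], [0, 0, 0, 4.4, 1], [0, 0, 0, 4.4, 1]])

```text
time: 12.37
tool_pos: [0.4953, 0.1531, 0.0979]
ee_rot: [-3.142, -0.0, 2.59]
wrist_force: [0.8, -0.7, 0.5]
width: 0.0138
finger_force: 30.0
```

```bash
python3 o.py|egrep 'torque|width|yawd'
```

```text
wrist_torque [-0.0112  0.0089 -0.0242]
width 0.0138
yawdeg 148.41828778038766 j6 -0.8292108093206284
```

Request:
servo_tool(moves=[[0, 0, 0, 0.3, 1], [0, 0, 0, 0.6, 1], [0, 0, 0, 0.9, 1], [0, 0, 0, 1.1, 1], [0, 0, 0, 1.1, 1]])

```text
time: 12.78
tool_pos: [0.4953, 0.1531, 0.0979]
ee_rot: [-3.142, -0.0, 2.475]
wrist_force: [0.1, 0.2, -0.9]
width: 0.0137
finger_force: 30.0
```

```bash
python3 o.py|egrep 'torque|width|yawd'
```

```text
wrist_torque [-0.0165  0.0546 -0.0723]
width 0.0137
yawdeg 141.82080734120814 j6 -0.7140532493094689
```

Request:
servo_tool(moves=[[0, 0, 0, 0.2, 1], [0, 0, 0, 0.4, 1], [0, 0, 0, 0.4, 1]])

```text
time: 13.03
tool_pos: [0.4953, 0.1531, 0.0979]
ee_rot: [-3.142, -0.0, 2.432]
wrist_force: [1.0, -0.0, -0.5]
width: 0.0138
finger_force: 30.0
```

```bash
python3 o.py|egrep 'torque|width|yawd'
```

```text
wrist_torque [-0.0424  0.0051 -0.0527]
width 0.0138
yawdeg 139.3224932682902 j6 -0.6704566477018005
```

1.10 rad so far; I'll keep on in small steps.

Request:
servo_tool(moves=[[0, 0, 0, 0.2, 1], [0, 0, 0, 0.4, 1], [0, 0, 0, 0.4, 1]])

```text
time: 13.28
tool_pos: [0.4956, 0.1534, 0.098]
ee_rot: [3.141, 0.0, 2.389]
wrist_force: [2.2, 0.6, -2.3]
width: 0.0137
finger_force: 30.0
```

```bash
python3 o.py|egrep 'torque|width|yawd'
```

```text
wrist_torque [ 0.0997 -0.2011  0.0271]
width 0.0137
yawdeg 136.8965861440372 j6 -0.6280616573465049
```

Request:
servo_tool(moves=[[0, 0, 0, 0.2, 1], [0, 0, 0, 0.4, 1], [0, 0, 0, 0.4, 1]])

```text
time: 13.53
tool_pos: [0.496, 0.1536, 0.098]
ee_rot: [3.14, 0.0, 2.348]
wrist_force: [3.5, 1.4, -2.7]
width: 0.0139
finger_force: 30.1
```

```bash
python3 o.py|egrep 'torque|width|yawd'
```

```text
wrist_torque [ 0.3361 -0.596   0.2587]
width 0.0139
yawdeg 134.5244279913188 j6 -0.5865672542965167
```

The torque onset at about 1.15 rad marks the stop. I'll ease off slightly and lift gently.

Request:
servo_tool(moves=[[0, 0, 0, -0.3, 1], [0, 0, 0, -0.3, 1], [0, 0, -0.1, -0.3, 1], [0, 0, -0.2, -0.3, 1], [0, 0, -0.25, -0.3, 1], [0, 0, -0.25, -0.3, 1]])

```text
time: 14.03
tool_pos: [0.4953, 0.1534, 0.1047]
ee_rot: [3.141, -0.0, 2.38]
wrist_force: [2.6, 2.1, -2.4]
width: 0.0139
finger_force: 30.0
```

```bash
python3 o.py
```

```text
time 14.0333
tool_pos [0.4953 0.1534 0.1047]
ee_rot [ 3.1411e+00 -4.0000e-04  2.3796e+00]
wrist_force [ 2.6212  2.0853 -2.3788]
wrist_torque [ 0.5487 -0.4047  0.0457]
width 0.0139
finger_force 29.9945
yawdeg 136.34128587295953 j6 -0.6183227459190945
```

It has risen 6.7 mm carrying only the cap's weight, so it is free. I'll lift on.

Request:
servo_tool(moves=[[0, 0, -0.3, 0, 1], [0, 0, -0.6, 0, 1], [0, 0, -0.9, 0, 1], [0, 0, -1.2, 0, 1], [0, 0, -1.5, 0, 1], [0, 0, -1.8, 0, 1], [0, 0, -2.1, 0, 1], [0, 0, -2.4, 0, 1], [0, 0, -2.6, 0, 1], [0, 0, -2.6, 0, 1]])

```text
time: 14.87
tool_pos: [0.4961, 0.1533, 0.171]
ee_rot: [3.139, 0.002, 2.38]
wrist_force: [0.7, -0.0, -1.7]
width: 0.0139
finger_force: 30.0
```

Request:
servo_tool(moves=[[0, 0, 0, 0, 1], [0, 0, 0, 0, 1], [0, 0, 0, 0, 1], [0, 0, 0, 0, 1], [0, 0, 0, 0, 1], [0, 0, 0, 0, 1]])

```text
time: 15.37
tool_pos: [0.4952, 0.1531, 0.1689]
ee_rot: [-3.141, -0.0, 2.38]
wrist_force: [-0.9, 0.2, -2.6]
width: 0.0133
finger_force: 30.0
```

```bash
python3 o.py; python3 - <<'E'
from h import *
t0=np.load('pics/top0.npy',allow_pickle=True).item();t=robot.snapshot('top')
a=t0['image'][215:275,295:385].astype(int);b=t['image'][215:275,295:385].astype(int)
d=np.abs(a-b).sum(2);ys,xs=np.where(d>120);print(len(xs),[(x+295,y+215) for x,y in zip(xs,ys)][:25])
g=t['image'].mean(2);sub=g[225:274,304:350];ys,xs=np.where(sub<70);print([(x+304,y+225) for x,y in zip(xs,ys) if 312<x+304<345 and 230<y+225<262])
# wrist: is cap gripped (pixels near expected cap disc)?
c=cam(t);print(proj(t,c,(.495,.153,.17)))
E
```

```text
time 15.3667
tool_pos [0.4952 0.1531 0.1689]
ee_rot [-3.1412e+00 -4.0000e-04  2.3798e+00]
wrist_force [-0.9115  0.18   -2.5743]
wrist_torque [-0.0154 -0.046   0.0818]
width 0.0133
finger_force 29.9829
yawdeg 136.3529444249429 j6 -0.6186194596757225
37 [(np.int64(370), np.int64(235)), (np.int64(371), np.int64(235)), (np.int64(370), np.int64(236)), (np.int64(371), np.int64(236)), (np.int64(371), np.int64(237)), (np.int64(372), np.int64(237)), (np.int64(323), np.int64(238)), (np.int64(331), np.int64(238)), (np.int64(332), np.int64(238)), (np.int64(371), np.int64(238)), (np.int64(372), np.int64(238)), (np.int64(330), np.int64(239)), (np.int64(331), np.int64(239)), (np.int64(371), np.int64(239)), (np.int64(372), np.int64(239)), (np.int64(324), np.int64(240)), (np.int64(330), np.int64(240)), (np.int64(331), np.int64(240)), (np.int64(371), np.int64(240)), (np.int64(324), np.int64(241)), (np.int64(329), np.int64(241)), (np.int64(330), np.int64(241)), (np.int64(324), np.int64(242)), (np.int64(329), np.int64(242)), (np.int64(330), np.int64(242))]
[(np.int64(321), np.int64(232)), (np.int64(322), np.int64(232)), (np.int64(323), np.int64(232)), (np.int64(321), np.int64(233)), (np.int64(322), np.int64(233)), (np.int64(322), np.int64(234)), (np.int64(323), np.int64(234)), (np.int64(322), np.int64(235)), (np.int64(323), np.int64(235)), (np.int64(323), np.int64(236)), (np.int64(324), np.int64(240)), (np.int64(324), np.int64(241)), (np.int64(325), np.int64(244)), (np.int64(325), np.int64(245)), (np.int64(325), np.int64(248)), (np.int64(326), np.int64(248)), (np.int64(327), np.int64(248)), (np.int64(325), np.int64(249)), (np.int64(326), np.int64(249)), (np.int64(327), np.int64(249))]
[221.2441572  261.80890912]
```

```bash
python3 -c "
from bench import robot
print(robot.close_job())"
```

```text
the job is handed in; nothing more can be done
None
```

The job is handed in: the gauge pointer stands on the mark tab, the cap unscrewed clockwise to its stop and is held level about 70 mm above its seat over the pot, and nothing else on the bench was touched; the judge's verdict was not shown.

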